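# Slide the slotted packing plate under the jacked-up engine foot

### The job

The engine's front foot is held just off the bench by its two jacking screws: push the loose slotted plate along the bench and under that foot, slot first, until it is fully home, with the foot's middle bolt at the closed end of the slot and the plate lying square to the foot. Only push it with the fingers, keeping it flat on the bench: never lift it or tip it. Leave everything else on the bench where it is.

Things in the scene. Friction and masses are not known exactly. Their poses are not given: they have to be found in the camera images.
- engine: Aluminium small engine, fixed. Origin: on the bench, on the axis of its front foot's bolt. +y points into the engine (the way the plate slides in), x along the foot, z up. Crankcase 196 mm wide (x), 150 mm high, its front at y = +40 mm, with gears on it from y = +27 mm; open below, 18 mm or more high, until y = +90 mm.
- foot (a point): Centre of the top of the engine's front foot: a level bar 170 mm long (engine x), 44 mm deep (engine y from -22 to +22 mm), top 30 mm and underside 16 mm above the bench. Same axes as the engine.
- bolt_top (a point): Top of the foot's middle bolt: 12 mm diameter, upright, from the bench up through the foot to 52 mm high (22 mm nut above the foot).
- jack_a (a point): Top of the jacking screw at engine x = -74 mm, y = 0: 10 mm diameter standing on the bench, with an 18 mm head, 54 mm high.
- jack_b (a point): Top of the other, equal jacking screw, at engine x = +74 mm, y = 0.
- packing_plate: Loose bare-aluminium plate, 100 x 100 mm, 12 mm thick, about 0.3 kg, flat on the bench; slides with ordinary friction, a few newtons. Origin: centre of its underside. A slot 28 mm wide, 45 mm long, is open at the middle of its +y edge; its closed end is at y = +5 mm, so fully home the origin is 11 mm before the bolt's axis (engine y = -11 mm).
- slot_end (a point): Middle of the slot's closed end, on the plate's upper face: plate x = 0, y = +5 mm.
- socket: Bystander, loose: steel wrench socket, 26 mm across, 50 mm tall, standing.
- bearing: Bystander, loose: steel bearing ring, 52 mm across, 15 mm high, lying flat.
- cam_gear: Bystander, loose: steel gear, 72 mm across, 26 mm high with its hub, lying flat.
- grinding_disc: Bystander, loose: brown grinding disc, 124 mm across, 6 mm thick, lying flat.
- screwdriver: Bystander, loose: screwdriver, lying.
- wrench: Bystander, loose: spanner, lying.

How it is judged:
By the outcome, as a careful person would: the job done as asked, in the order asked, and still so for the second after the job is handed in, with the robot touching nothing.
It also fails if it takes over 56 s, if anything falls off the work surface, if the arm or the gripper's body presses on something with over 40 N, if the wrist force passes 120 N, or if a joint passes its speed limit or range.

### The arm

A 7-joint arm with a two-finger parallel gripper is mounted at the origin on the work surface. World frame = base frame: x ahead of the robot, y to its left, z up, the work surface at z = 0. Lengths are in m, angles in rad, forces in N, time in s.
With the tool pointing down it reaches from about 0.425 to 0.925 m from the base axis. Payload 6.8 kg.
Tool frame: the origin (TCP) lies midway between the tips of the shut fingers; the grasp point (between the pads) lies 19 mm behind it; y points along the fingers, z is the direction in which the jaws open and shut, and the axes are right-handed (so a half turn about y gives the same grasp; the last joint's range is limited). The gripper opens to 85 mm and grips with 20 to 120 N. Pads are 22 mm wide; open, the fingers measure 114 mm over their backs; the gripper's body (76 mm by 85 mm) begins 54 mm behind the grasp point. The pads swing forward as they close: fully open they stand 13 mm farther back than shut.
Start: joints at [-1.376, 0.477, 0.022, 1.555, -0.011, 1.109, -0.083], TCP at [0.201, 0.644, 0.231] pointing down, gripper open.
Joint ranges: [-2.96, 2.96], [-0.34, 2.1], [-1.41, 1.46], [0.24, 2.44], [-1.37, 4.51], [0.17, 1.92], [-2.96, 2.96]. Speed limits (rad/s): [2.39, 2.39, 3.14, 3.14, 3.14, 3.14, 3.14].

### API

Orientations are given as a unit quaternion [w, x, y, z].
In Python, from station import bot gives the robot as it stands. The module is installed in compiled form; this text tells all that it offers.
- The arm moves only by the shell command python3 -m crank 'ROWS' [FORCE]. ROWS is JSON, a list of rows, each an object with "linear": the shift along the tool's x, y, z in m, a list of three; "dr": the turn, a rotation vector about the tool's x, y, z in degrees, a list of three; "hand": the gripper command: -1 is shut, 1 is fully open, values between are in proportion. A call has 1 to 10 rows; each row is the pose to reach, as a shift and turn from the pose commanded when the call began, along the tool's axes at that moment; what a row does not reach only later rows make up. A row lasts 1/12 s, in which the tool goes at most 41.7 mm and 7.16 degrees, less where a joint would pass 70% of its speed; a pose out of reach is approached as far as the arm can. A call with a gripper value outside its range is refused whole. The fingers move at their own pace and stop on an object; FORCE is the grip in N (left out, the last holds). Time passes only in rows, so rows that repeat a pose let the fingers close. It gives the time, the measured TCP pose, the force and the opening at its end, in the units of the state.
- bot.get_obs(): the state, without advancing time (a new reading comes with each control period).
- bot.read_camera(name): name is "scene" or "top"; returns the picture (400x640x3 uint8, blue, green, red); there is no depth.
- bot.camera_params(name): a dict with "K" (3x3 intrinsics, pixels), "R" (3x3) and "t" (3): a world point X has camera coordinates R X + t. Camera axes: x right, y down, z forward; pixel columns grow to the right and rows downward; lengths in m; the calibration is good to about 2 mm. A picture is of the moment at which its call begins. camera_params takes no time and is no camera call.
- bot.hand_in(): hands the job in, once; it reports no verdict.
Trained networks look in the newest picture that a camera, given by its name, has taken for a name from the list of things; names that differ only in an ending like _2 or _b are one class to them, and where a whole thing is asked for, a point or a joint stands for the part that bears it (a point fixed in the world has none). Each returns a list of dicts, best first, with "score" (0 to 1); they miss things now and then, are a little off and sometimes report something else, mostly with a low value. They report only what shows in the picture. A call takes as long as a camera call.
- bot.search_frame(camera, target): "extent" ([left, top, right, bottom] in pixels, round what is visible of it).
- bot.cut_out(camera, target): "pixels" (400x640 bool, what is visible of it) and "extent" ([left, top, right, bottom] in pixels, round what is visible of it).
- bot.place_of(camera, target): "xy" ([column, row] in pixels: a listed point, or the origin of a listed thing).
The state is a dict: "t": time; "q": joint angles; "joint_vel": joint speeds; "joint_torque": joint torques, N m; "eef_pos": TCP position; "tool_rot": TCP orientation; "contact_force": force on the tool from outside, world axes, zero at the start; "torque": the same for the moment, N m; "gripper_width": opening from 0.0 (shut) to 1.0 (fully open).
Only numpy, scipy, OpenCV 4.12 (cv2) and the standard library are available. Lean on these libraries where they do the work, as an engineer would, in place of code of your own. Each camera call takes 0.05 s, during which the arm holds its last target. There are 200 camera calls.

## Working session

There is one attempt and no reset: what is moved stays moved. The work goes in short steps, Python scripts to look and compute and a shell command to move; the robot and the scene stay as the last step left them, time stands still between calls to the robot, and variables do not carry over. Pictures are saved under pics/ and viewed, about 8 in all and at most 12, crops included, and the job is handed in when it is done.

```bash
mkdir -p pics
cat > h.py <<'E'
from station import bot
import numpy as np, cv2
from scipy.spatial.transform import Rotation as Ro
def ray(cam,uv,z):
    p=bot.camera_params(cam);K,R,t=map(np.array,(p['K'],p['R'],p['t']))
    d=R.T@np.linalg.inv(K)@np.array([uv[0],uv[1],1.]);c=-R.T@t
    return c+d*(z-c[2])/d[2]
def proj(cam,X):
    p=bot.camera_params(cam);K,R,t=map(np.array,(p['K'],p['R'],p['t']))
    x=(R@np.atleast_2d(X).T).T+t;x=x@K.T;return x[:,:2]/x[:,2:]
def tool():
    o=bot.get_obs();w,x,y,z=o['tool_rot'];return np.array(o['eef_pos']),Ro.from_quat([x,y,z,w]).as_matrix()
E
python3 - <<'E'
from h import *
for c in('top','scene'):
    im=bot.read_camera(c);cv2.imwrite(f'pics/{c}0.png',im)
    p=bot.camera_params(c);print(c,np.round(-np.array(p['R']).T@np.array(p['t']),3))
    for n,z in(('foot',.03),('bolt_top',.052),('jack_a',.054),('slot_end',.012),('packing_plate',0),('engine',0)):
        for d in bot.place_of(c,n)[:3]: print(n,round(d['score'],2),np.round(d['xy'],1),np.round(ray(c,d['xy'],z),3))
o=bot.get_obs();print(o);print(np.round(tool()[1],3))
E
```

```text
top [ 0.463 -0.091  0.736]
foot 0.96 [198.  209.3] [0.572 0.142 0.03 ]
bolt_top 0.75 [194.8 201.7] [0.584 0.142 0.052]
jack_a 0.8 [201.4 166.2] [0.654 0.134 0.054]
jack_a 0.58 [193.8 241.9] [0.507 0.137 0.054]
jack_a 0.53 [236.7 121.6] [0.747 0.07  0.054]
slot_end 0.98 [314.2 205.9] [ 0.586 -0.087  0.012]
packing_plate 0.97 [317.1 200.6] [ 0.599 -0.093  0.   ]
engine 0.83 [203.6 204.5] [0.587 0.141 0.   ]
scene [ 0.909 -0.391  0.712]
foot 0.84 [400.9 143.1] [0.569 0.137 0.03 ]
jack_a 0.82 [381.6 116.4] [0.495 0.146 0.054]
jack_a 0.72 [429.5 155.6] [0.646 0.137 0.054]
slot_end 0.67 [331.6 210.8] [ 0.591 -0.097  0.012]
packing_plate 0.88 [336.3 216.9] [ 0.603 -0.094  0.   ]
packing_plate 0.62 [451.8 222. ] [0.772 0.077 0.   ]
engine 0.77 [403.6 151.7] [0.577 0.145 0.   ]
{'t': 0.7, 'q': array([-1.37608316,  0.47698642,  0.02240311,  1.55540464, -0.01150391,
        1.10934254, -0.0831234 ]), 'joint_vel': array([ 0.00023112, -0.00064568, -0.00015467, -0.00101879, -0.00099878,
       -0.00100883,  0.00038935]), 'joint_torque': array([ 1.31719944e-04, -5.96170092e+01,  1.60602216e+00, -2.81489271e+01,
        1.25319109e-02,  1.78777962e-03, -5.15237218e-06]), 'eef_pos': array([0.20128527, 0.64429063, 0.23131511]), 'tool_rot': array([-0.69901084,  0.69901875, -0.1066751 ,  0.10666329]), 'contact_force': array([-0.46594912, -0.37788252,  0.12753286]), 'torque': array([-0.02948843, -0.0076926 ,  0.00565409]), 'gripper_width': 1.001337277885562}
[[ 0.954 -0.     0.298]
 [-0.298 -0.     0.954]
 [-0.    -1.    -0.   ]]
```

View pics/top0.png

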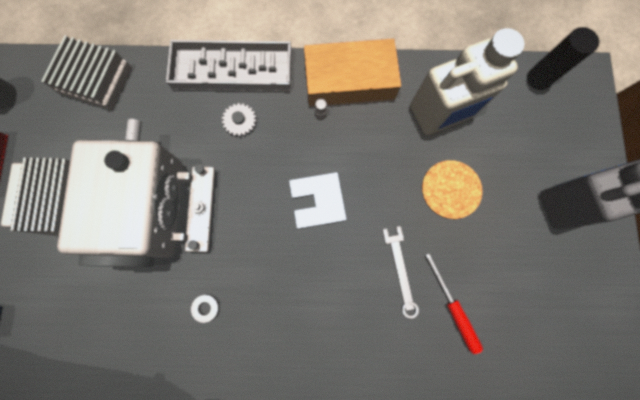

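View pics/scene0.png

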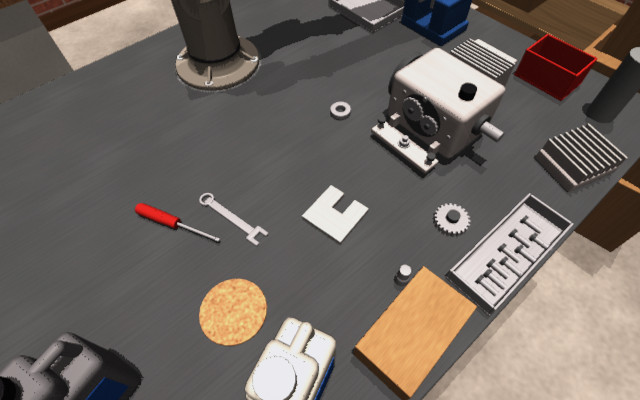

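The top picture shows the plate at about (318,200) with its slot facing left, towards the foot (bar from about (203,168) to (197,250)). The lane between them is clear: the bearing (204,308) and the gear (239,120) lie outside it. Next I'll get exact poses.

```bash
cat >> h.py <<'E'
from scipy.optimize import least_squares
def plate_pose(cam,x0,im=None,save=None):
    """fit plate top-face outline to bright mask edges -> x,y,yaw (yaw: plate +y minus world +y)"""
    if im is None: im=bot.read_camera(cam)
    d=bot.cut_out(cam,'packing_plate')
    if not d: return None
    m=d[0]['pixels'].astype(np.uint8)
    c=max(cv2.findContours(m,cv2.RETR_EXTERNAL,cv2.CHAIN_APPROX_NONE)[0],key=cv2.contourArea)[:,0,:]
    P=np.array([ray(cam,u,.012)[:2] for u in c])
    V=np.array([[-50,-50],[50,-50],[50,50],[14,50],[14,5],[-14,5],[-14,50],[-50,50]])/1e3
    def sd(p):
        a=p[2];R=np.array([[np.cos(a),-np.sin(a)],[np.sin(a),np.cos(a)]])
        q=(P-p[:2])@R; D=[]
        for i in range(8):
            A,B=V[i],V[(i+1)%8];e=B-A;t=np.clip((q-A)@e/(e@e),0,1);D.append(np.linalg.norm(q-A-t[:,None]*e,axis=1))
        return np.min(D,0)
    r=least_squares(sd,x0,loss='soft_l1',f_scale=.002,x_scale=[.01,.01,.1])
    return r.x,np.median(sd(r.x)),d[0]['score'],len(c)
E
python3 - <<'E'
from h import *
for c in('top','scene'):
    for a in(-.15,.15):
        r=plate_pose(c,[.596,-.093,a]);print(c,np.round(r[0],4),np.degrees(r[0][2]).round(1),r[1:])
im=cv2.imread('pics/top0.png')[150:270,160:250];a=cv2.resize(im,None,fx=5,fy=5,interpolation=cv2.INTER_CUBIC)[:,:400]
im=cv2.imread('pics/scene0.png')[95:185,360:450];b=cv2.resize(im,(400,400),interpolation=cv2.INTER_CUBIC)
b=cv2.copyMakeBorder(b,0,200,0,0,cv2.BORDER_CONSTANT)
cv2.imwrite('pics/eng.png',np.hstack([a,b]))
E
```

```text
top [ 0.5983 -0.0922  0.1908] 10.9 (np.float64(0.0006975584011808117), 0.95, 227)
top [ 0.5973 -0.0917  0.1816] 10.4 (np.float64(0.0006707388527539895), 0.63, 225)
scene [ 0.599  -0.0953  0.1869] 10.7 (np.float64(0.0013790508658664685), 0.89, 171)
scene [ 0.5991 -0.0951  0.1952] 11.2 (np.float64(0.0011617497353276184), 0.68, 172)
```

View pics/eng.png

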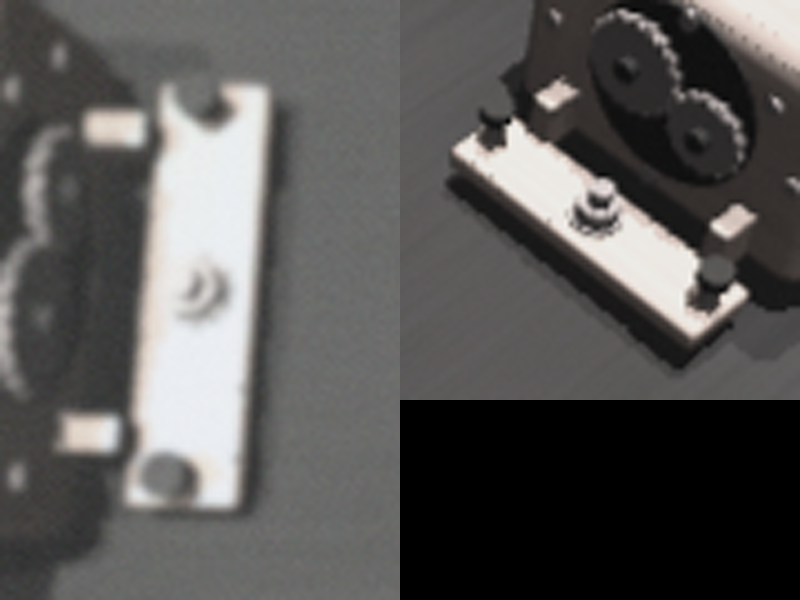

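The crops show the foot bar, the jack heads and the bolt clearly. I'll fit the engine pose from these points in both views.

Run:
```python
from h import *
L={'fAb':[-85,22,30],'fAf':[-85,-22,30],'fBb':[85,22,30],'fBf':[85,-22,30],'ja':[-74,0,54],'jb':[74,0,54],'bo':[0,0,52]}
top={'fBb':(163,83),'fBf':(270,83),'fAf':(240,512),'fAb':(127,508),'jb':(199,92),'ja':(168,475)}
sc={'fAf':(51,152),'fBf':(290,335),'fBb':(348,293),'fAb':(110,120),'ja':(95,113),'jb':(316,268),'bo':(201,187)}
T={'top':{k:((u+.5)/5-.5+160,(v+.5)/5-.5+150) for k,(u,v) in top.items()},
'scene':{k:((u+.5)*.225-.5+360,(v+.5)*.225-.5+95) for k,(u,v) in sc.items()}}
def res(p,cs):
    R=Ro.from_euler('z',p[2]).as_matrix();o=[]
    for c in cs:
        X=np.array([L[k] for k in T[c]])/1e3@R.T+[p[0],p[1],0]
        o.append((proj(c,X)-np.array(list(T[c].values()))).ravel())
    return np.concatenate(o)
for cs in(['top'],['scene'],['top','scene']):
    r=least_squares(res,[.575,.14,0],args=(cs,),loss='soft_l1');print(cs,r.x.round(4),np.degrees(r.x[2]).round(2),np.round(r.fun,1))
```

```text
['top'] [ 0.5755  0.1383 -0.0022] -0.13 [ 0.  -0.1  0.4  0.2  0.3 -0.5  0.1 -0.1 -0.4  0.3 -0.4  0.2]
['scene'] [ 0.5744  0.139  -0.0049] -0.28 [-0.9 -0.6  0.6  1.   0.7 -0.  -1.1 -2.4  0.3 -1.2 -0.1  0.8  0.1  0.6]
['top', 'scene'] [ 0.5752  0.1384 -0.0027] -0.15 [ 0.   0.   0.4  0.4  0.2 -0.4  0.   0.  -0.5  0.5 -0.4  0.3 -0.9 -0.2
  0.8  1.3  0.8  0.3 -1.1 -2.1  0.3 -0.8  0.1  1.2  0.1  0.9]
```

Engine at (0.575, 0.138) with yaw about 0°. Plate at (0.598, -0.093) with yaw 10.7°. A gentle arc pushed with two spread fingers on the rear edge will bring it both in line and square. I'll move behind the plate first.

```bash
python3 -m crank '[{"linear":[0.642,0,-0.664],"dr":[0,62,0],"hand":0.2},{"linear":[0.642,0,-0.664],"dr":[0,62,0],"hand":0.2},{"linear":[0.642,0,-0.664],"dr":[0,62,0],"hand":0.2},{"linear":[0.642,0,-0.664],"dr":[0,62,0],"hand":0.2},{"linear":[0.642,0,-0.664],"dr":[0,62,0],"hand":0.2},{"linear":[0.642,0,-0.664],"dr":[0,62,0],"hand":0.2},{"linear":[0.642,0,-0.664],"dr":[0,62,0],"hand":0.2},{"linear":[0.642,0,-0.664],"dr":[0,62,0],"hand":0.2},{"linear":[0.642,0,-0.664],"dr":[0,62,0],"hand":0.2},{"linear":[0.642,0,-0.664],"dr":[0,62,0],"hand":0.2}]'
cat > st.py <<'E'
from h import *
import sys
p,R=tool();o=bot.get_obs();print('t',round(o['t'],2),'p',p.round(4),'yaw',np.degrees(np.arctan2(R[1,0],R[0,0])).round(2),'tilt',np.degrees(np.arccos(-R[2,1])).round(2),'F',np.round(o['contact_force'],1),'w',round(o['gripper_width'],2))
if len(sys.argv)>1:
    tx,ty,tz,yw=map(float,sys.argv[1:5]);d=R.T@(np.array([tx,ty,tz])-p)
    print('lin',d.round(4),'dry',-(yw-np.degrees(np.arctan2(R[1,0],R[0,0]))))
E
python3 st.py .615 -.182 .1 -79.3
```

```text
t: 1.93
eef_pos: [0.3889, 0.2702, 0.2316]
tool_rot: [0.544, -0.543, 0.453, -0.453]
contact_force: [0.5, 1.4, 0.3]
gripper_width: 0.6
t 1.93 p [0.3889 0.2702 0.2316] yaw -79.6 tilt 0.06 F [0.5 1.4 0.3] w 0.6
lin [0.4857 0.1313 0.1406] dry -0.295976988441339
```

```bash
python3 -m crank '[{"linear":[0.486,0,0.141],"dr":[0,0,0],"hand":0.2},{"linear":[0.486,0,0.141],"dr":[0,0,0],"hand":0.2},{"linear":[0.486,0,0.141],"dr":[0,0,0],"hand":0.2},{"linear":[0.486,0,0.141],"dr":[0,0,0],"hand":0.2},{"linear":[0.486,0,0.141],"dr":[0,0,0],"hand":0.2},{"linear":[0.486,0,0.141],"dr":[0,0,0],"hand":0.2},{"linear":[0.486,0,0.141],"dr":[0,0,0],"hand":0.2},{"linear":[0.486,0,0.141],"dr":[0,0,0],"hand":0.2},{"linear":[0.486,0,0.141],"dr":[0,0,0],"hand":0.2},{"linear":[0.486,0,0.141],"dr":[0,0,0],"hand":0.2}]' >/dev/null
python3 st.py .615 -.182 .02 -79.3
```

```text
t 2.77 p [ 0.5772 -0.1015  0.2315] yaw -79.32 tilt 0.04 F [ 0.6 -0.4  0.2] w 0.6
lin [0.0861 0.2115 0.0221] dry -0.015722523465313998
```

```bash
python3 -m crank '[{"linear":[0.086,0,0.022],"dr":[0,0,0],"hand":0.2},{"linear":[0.086,0,0.022],"dr":[0,0,0],"hand":0.2},{"linear":[0.086,0,0.022],"dr":[0,0,0],"hand":0.2},{"linear":[0.086,0.205,0.022],"dr":[0,0,0],"hand":0.2},{"linear":[0.086,0.205,0.022],"dr":[0,0,0],"hand":0.2},{"linear":[0.086,0.205,0.022],"dr":[0,0,0],"hand":0.2},{"linear":[0.086,0.205,0.022],"dr":[0,0,0],"hand":0.2},{"linear":[0.086,0.205,0.022],"dr":[0,0,0],"hand":0.2},{"linear":[0.086,0.205,0.022],"dr":[0,0,0],"hand":0.2},{"linear":[0.086,0.205,0.022],"dr":[0,0,0],"hand":0.2}]' >/dev/null
python3 st.py .615 -.182 .0 -79.3
python3 - <<'E'
from h import *
im=bot.read_camera('scene');a=cv2.resize(im[170:310,230:420],None,fx=4,fy=4,interpolation=cv2.INTER_CUBIC);cv2.imwrite('pics/s1.png',a)
E
```

```text
t 3.6 p [ 0.6126 -0.1799  0.0251] yaw -79.35 tilt 0.24 F [0.7 0.1 0.7] w 0.6
lin [0.0025 0.025  0.002 ] dry -0.049614756970484564
```

View pics/s1.png

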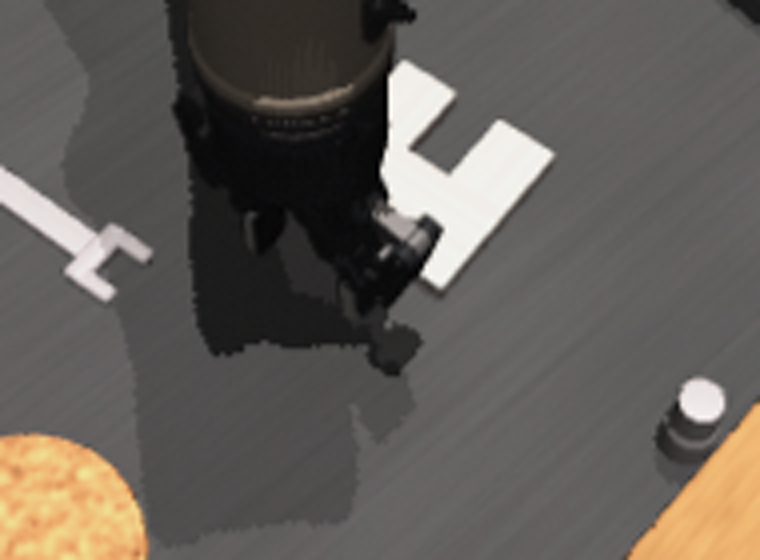

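The fingers hang behind the plate's rear edge, nothing touching, with the spanner clear. I'll go down until the bench is felt.

```bash
python3 -m crank '[{"linear":[0.002,0.016,0.002],"dr":[0,0,0],"hand":0.2},{"linear":[0.002,0.016,0.002],"dr":[0,0,0],"hand":0.2},{"linear":[0.002,0.020,0.002],"dr":[0,0,0],"hand":0.2},{"linear":[0.002,0.020,0.002],"dr":[0,0,0],"hand":0.2}]' 
python3 -m crank '[{"linear":[0,0.002,0],"dr":[0,0,0],"hand":0.2},{"linear":[0,0.002,0],"dr":[0,0,0],"hand":0.2}]'
```

```text
t: 3.98
eef_pos: [0.6173, -0.182, 0.0081]
tool_rot: [0.545, -0.544, 0.451, -0.452]
contact_force: [-0.5, -0.9, 0.1]
gripper_width: 0.597
t: 4.15
eef_pos: [0.6167, -0.1818, 0.0052]
tool_rot: [0.545, -0.544, 0.451, -0.452]
contact_force: [-0.7, -0.2, 0.2]
gripper_width: 0.6
```

```bash
for i in 1 2 3; do python3 -m crank '[{"linear":[0,0.002,0],"dr":[0,0,0],"hand":0.2},{"linear":[0,0.002,0],"dr":[0,0,0],"hand":0.2}]' | egrep 'eef|force'; done
```

```text
eef_pos: [0.6163, -0.1817, 0.0023]
contact_force: [-0.4, 0.3, -0.1]
eef_pos: [0.6161, -0.1818, -0.0]
contact_force: [0.0, 0.6, 1.1]
eef_pos: [0.6161, -0.1818, -0.0021]
contact_force: [-1.0, 0.9, -0.0]
```

Tips are now a few mm above the bench, with no contact. First straight push: about 50 mm along the plate's heading.

```bash
python3 -m crank '[{"linear":[-0.008,0,0],"dr":[0,0,0],"hand":0.2},{"linear":[-0.016,0,0],"dr":[0,0,0],"hand":0.2},{"linear":[-0.022,0,0],"dr":[0,0,0],"hand":0.2},{"linear":[-0.026,0,0],"dr":[0,0,0],"hand":0.2},{"linear":[-0.030,0,0],"dr":[0,0,0],"hand":0.2},{"linear":[-0.034,0,0],"dr":[0,0,0],"hand":0.2},{"linear":[-0.038,0,0],"dr":[0,0,0],"hand":0.2},{"linear":[-0.043,0,0],"dr":[0,0,0],"hand":0.2},{"linear":[-0.047,0,0],"dr":[0,0,0],"hand":0.2},{"linear":[-0.05,0,0],"dr":[0,0,0],"hand":0.2}]' | egrep 'force|width'
python3 st.py
python3 - <<'E'
from h import *
im=bot.read_camera('top')
cv2.imwrite('pics/t1.png',cv2.resize(im[140:270,180:380],None,fx=4,fy=4,interpolation=cv2.INTER_CUBIC))
for c in('top','scene'):
    r=plate_pose(c,[.593,-.07,.19]);print(c,np.round(r[0],4) if r else r,r and np.degrees(r[0][2]).round(1),r and r[1:])
E
```

```text
contact_force: [-0.3, -0.1, 0.1]
gripper_width: 0.602
t 5.48 p [ 0.6071 -0.1323 -0.0016] yaw -79.34 tilt 0.02 F [-0.3 -0.1  0.1] w 0.6
top [ 0.4483 -0.2161  0.1634] 9.4 (np.float64(0.014294878860622737), 0.18, 239)
scene [ 0.5948 -0.076   0.1887] 10.8 (np.float64(0.0016237409173022743), 0.73, 74)
```

View pics/t1.png

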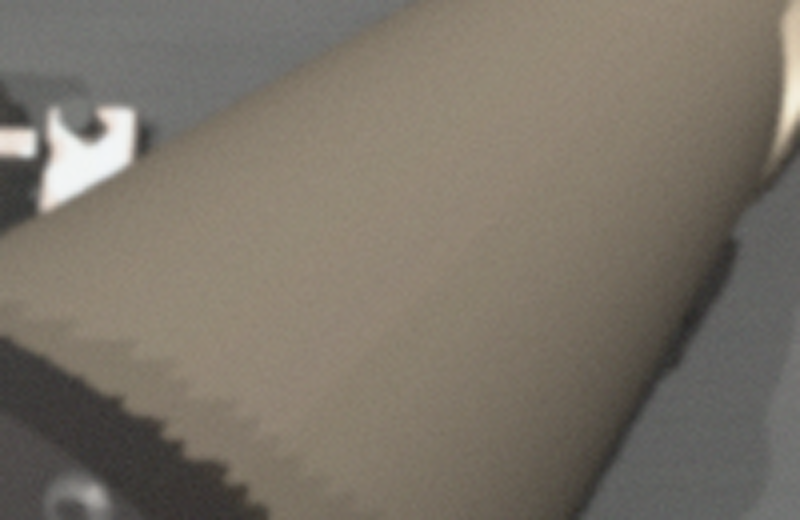

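The arm hides the plate from the top camera. The scene fit gives (0.595, -0.076) at 10.8°, consistent with square contact on both fingers. Now I'll work out the steering arc.

```bash
cat > arc.py <<'E'
from h import *
p,R=tool();D=.0605;y0=np.degrees(np.arctan2(R[1,0],R[0,0]))+90
h=lambda a:np.array([-np.sin(np.radians(a)),np.cos(np.radians(a)),0])
yaw=lambda s:np.interp(s,[0,.04,.177,.2],[10.7,10.7,0,0])
C=p+D*h(y0);s=0;i=0
print(C)
while s<.1999:
    for _ in range(10): C=C+.001*h(yaw(s));s+=.001
    print(round(s,3),C[:2].round(4),(R.T@(C-D*h(yaw(s))-p)).round(4)[[0,2]],round(y0-yaw(s),1))
E
python3 arc.py
```

```text
[ 0.59581975 -0.07311707 -0.00172123]
0.01 [ 0.594  -0.0633] [-0.01  0.  ] -0.0
0.02 [ 0.5921 -0.0535] [-0.02  0.  ] -0.0
0.03 [ 0.5902 -0.0436] [-0.03  0.  ] -0.0
0.04 [ 0.5884 -0.0338] [-0.04  0.  ] -0.0
0.05 [ 0.5866 -0.024 ] [-0.05   -0.0008] 0.7
0.06 [ 0.5849 -0.0141] [-0.06   -0.0014] 1.5
0.07 [ 0.5834 -0.0042] [-0.07   -0.0019] 2.3
0.08 [0.582  0.0057] [-0.0801 -0.0023] 3.1
0.09 [0.5808 0.0156] [-0.0901 -0.0025] 3.9
0.1 [0.5796 0.0255] [-0.1001 -0.0026] 4.6
0.11 [0.5786 0.0355] [-0.1102 -0.0025] 5.4
0.12 [0.5778 0.0454] [-0.1202 -0.0023] 6.2
0.13 [0.5771 0.0554] [-0.1302 -0.002 ] 7.0
0.14 [0.5765 0.0654] [-0.1403 -0.0015] 7.8
0.15 [0.5761 0.0754] [-0.1503 -0.001 ] 8.5
0.16 [0.5758 0.0854] [-0.1603 -0.0002] 9.3
0.17 [0.5756 0.0954] [-0.1703  0.0006] 10.1
0.18 [0.5755 0.1054] [-0.1802  0.0019] 10.7
0.19 [0.5755 0.1154] [-0.19    0.0037] 10.7
0.2 [0.5755 0.1254] [-0.1999  0.0056] 10.7
```

```bash
python3 -m crank '[{"linear":[-0.010,0,0],"dr":[0,0,0],"hand":0.2},{"linear":[-0.020,0,0],"dr":[0,0,0],"hand":0.2},{"linear":[-0.030,0,0],"dr":[0,0,0],"hand":0.2},{"linear":[-0.040,0,0],"dr":[0,0,0],"hand":0.2},{"linear":[-0.050,0,-0.0008],"dr":[0,0.7,0],"hand":0.2},{"linear":[-0.060,0,-0.0014],"dr":[0,1.5,0],"hand":0.2},{"linear":[-0.070,0,-0.0019],"dr":[0,2.3,0],"hand":0.2},{"linear":[-0.080,0,-0.0023],"dr":[0,3.1,0],"hand":0.2},{"linear":[-0.086,0,-0.0025],"dr":[0,3.6,0],"hand":0.2},{"linear":[-0.090,0,-0.0025],"dr":[0,3.9,0],"hand":0.2}]' | egrep 'force|width'
python3 st.py
python3 - <<'E'
from h import *
im=bot.read_camera('scene')
cv2.imwrite('pics/s2.png',cv2.resize(im[90:240,290:480],None,fx=4,fy=4,interpolation=cv2.INTER_CUBIC))
r=plate_pose('scene',[.581,.016,.12]);print(np.round(r[0],4) if r else r,r and np.degrees(r[0][2]).round(1),r and r[1:])
E
```

```text
contact_force: [1.0, -1.1, -0.5]
gripper_width: 0.6
t 6.57 p [ 0.5876 -0.0432 -0.0019] yaw -83.23 tilt 0.04 F [ 1.  -1.1 -0.5] w 0.6
[0.5791 0.0177 0.0929] 5.3 (np.float64(0.0017152571059837612), 0.9, 89)
```

View pics/s2.png

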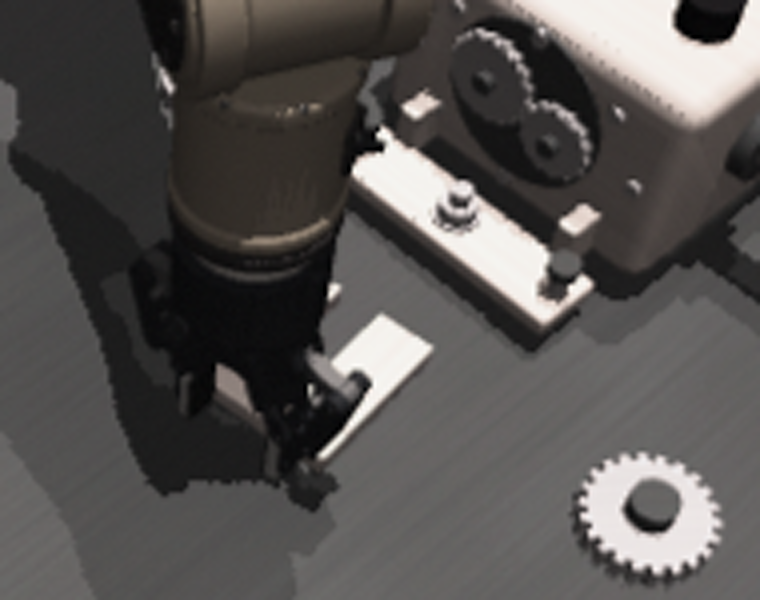

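The plate is following the arc and is about 6° off square, aimed at the bolt. I'll push 35 mm more, then back off and look from the top without the arm in the way before going under the foot.

```bash
python3 -m crank '[{"linear":[-0.010,0,-0.0008],"dr":[0,0.8,0],"hand":0.2},{"linear":[-0.020,0,-0.0014],"dr":[0,1.6,0],"hand":0.2},{"linear":[-0.030,0,-0.0019],"dr":[0,2.3,0],"hand":0.2},{"linear":[-0.035,0,-0.0021],"dr":[0,2.7,0],"hand":0.2},{"linear":[-0.035,0,-0.0021],"dr":[0,2.7,0],"hand":0.2}]' | egrep 'force|width'
python3 st.py
python3 -m crank '[{"linear":[0.030,0,0],"dr":[0,0,0],"hand":0.2},{"linear":[0.060,-0.03,0],"dr":[0,0,0],"hand":0.2},{"linear":[0.30,-0.12,0],"dr":[0,0,0],"hand":0.2},{"linear":[0.30,-0.12,0],"dr":[0,0,0],"hand":0.2},{"linear":[0.30,-0.12,0],"dr":[0,0,0],"hand":0.2},{"linear":[0.30,-0.12,0],"dr":[0,0,0],"hand":0.2},{"linear":[0.30,-0.12,0],"dr":[0,0,0],"hand":0.2},{"linear":[0.30,-0.12,0],"dr":[0,0,0],"hand":0.2},{"linear":[0.30,-0.12,0],"dr":[0,0,0],"hand":0.2}]' | egrep 'force|width'
python3 st.py
python3 - <<'E'
from h import *
im=bot.read_camera('top')
cv2.imwrite('pics/t2.png',cv2.resize(im[140:270,160:320],None,fx=4,fy=4,interpolation=cv2.INTER_CUBIC))
for c in('top','scene'):
  r=plate_pose(c,[.577,.05,.06]);print(np.round(r[0],4) if r else r,r and np.degrees(r[0][2]).round(1),r and r[1:])
E
```

```text
contact_force: [0.8, 0.0, -0.2]
gripper_width: 0.6
t 7.13 p [ 0.5815 -0.0081 -0.0019] yaw -85.85 tilt 0.07 F [ 0.8  0.  -0.2] w 0.6
contact_force: [0.2, -1.0, -0.1]
gripper_width: 0.601
t 7.88 p [ 0.6019 -0.3197  0.122 ] yaw -86.45 tilt 0.49 F [ 0.2 -1.  -0.1] w 0.6
[0.7533 0.0492 0.1391] 8.0 (np.float64(0.004116644755793125), 0.7, 89)
[0.5768 0.0497 0.0809] 4.6 (np.float64(0.0022194279422387375), 0.8, 154)
```

View pics/t2.png

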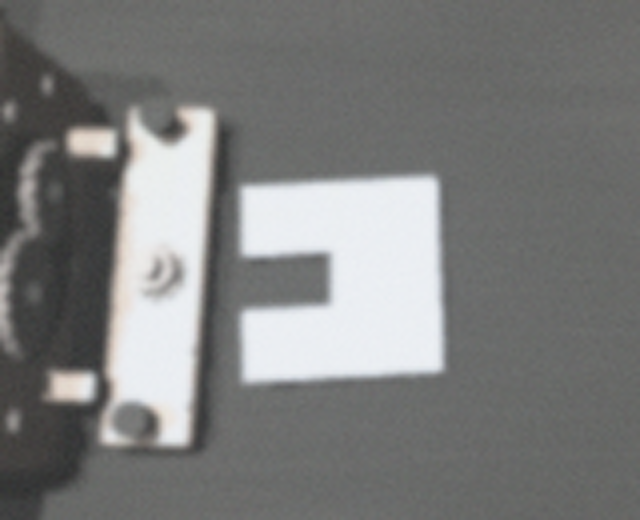

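The top view is clear: plate at crop x 240–444, slot facing the bolt, with a slight remaining turn. The network mask picked something else here, so I'll fit on a brightness mask.

```bash
sed -i "s/    d=bot.cut_out(cam,'packing_plate')/    d=[{'pixels':roi(im,*ro),'score':1}] if ro else bot.cut_out(cam,'packing_plate')/; s/def plate_pose(cam,x0,im=None,save=None)/def plate_pose(cam,x0,im=None,ro=None)/" h.py
cat >> h.py <<'E'
def roi(im,l,t,r,b):
    m=np.zeros(im.shape[:2],bool);m[t:b,l:r]=im[t:b,l:r].min(2)>160;return m
E
python3 - <<'E'
from h import *
r=plate_pose('top',[.577,.05,.06],ro=(216,175,290,245));print(np.round(r[0],4),np.degrees(r[0][2]).round(2),r[1:])
E
python3 st.py .578 -.02 -.002 -86
```

```text
[0.5774 0.0534 0.0681] 3.9 (np.float64(0.0003919174632632666), 1, 233)
t 8.18 p [ 0.6031 -0.3067  0.1171] yaw -85.8 tilt 0.15 F [-0.9  0.3 -0.2] w 0.59
lin [-0.2875  0.1198 -0.0039] dry 0.19663504717549074
```

```bash
python3 -m crank '[{"linear":[-0.277,0,-0.001],"dr":[0,0.2,0],"hand":0.2},{"linear":[-0.277,0,-0.001],"dr":[0,0.2,0],"hand":0.2},{"linear":[-0.277,0,-0.001],"dr":[0,0.2,0],"hand":0.2},{"linear":[-0.277,0,-0.001],"dr":[0,0.2,0],"hand":0.2},{"linear":[-0.277,0,-0.001],"dr":[0,0.2,0],"hand":0.2},{"linear":[-0.277,0,-0.001],"dr":[0,0.2,0],"hand":0.2},{"linear":[-0.277,0,-0.001],"dr":[0,0.2,0],"hand":0.2},{"linear":[-0.277,0,-0.001],"dr":[0,0.2,0],"hand":0.2},{"linear":[-0.277,0,-0.001],"dr":[0,0.2,0],"hand":0.2}]' | egrep 'force|width'
python3 st.py .5815 -.03 -.002 -86.1
```

```text
contact_force: [-0.3, -1.4, 0.5]
gripper_width: 0.601
t 8.93 p [ 0.5817 -0.0288  0.1176] yaw -85.74 tilt 0.12 F [-0.3 -1.4  0.5] w 0.6
lin [ 0.0013  0.1196 -0.0002] dry 0.3560579763403382
```

Down to push height, then forward, squaring up over the first part: 60 mm of the 74 mm left.

```bash
python3 -m crank '[{"linear":[0.001,0.040,0],"dr":[0,0.3,0],"hand":0.2},{"linear":[0.001,0.080,0],"dr":[0,0.3,0],"hand":0.2},{"linear":[0.001,0.110,0],"dr":[0,0.3,0],"hand":0.2},{"linear":[0.001,0.118,0],"dr":[0,0.3,0],"hand":0.2},{"linear":[0.001,0.118,0],"dr":[0,0.3,0],"hand":0.2},{"linear":[0.001,0.118,0],"dr":[0,0.3,0],"hand":0.2}]' | egrep 'force|width'
python3 st.py .5755 .056 -.002 -90.13
```

```text
contact_force: [0.8, -0.4, 0.5]
gripper_width: 0.604
t 9.43 p [ 5.823e-01 -3.540e-02  5.000e-04] yaw -86.53 tilt 0.05 F [ 0.8 -0.4  0.5] w 0.6
lin [-0.0916  0.0024 -0.0013] dry 3.604967069831744
```

```bash
python3 -m crank '[{"linear":[-0.012,0.001,0],"dr":[0,0,0],"hand":0.2},{"linear":[-0.023,0.002,0],"dr":[0,0,0],"hand":0.2},{"linear":[-0.032,0.002,0],"dr":[0,0,0],"hand":0.2},{"linear":[-0.042,0.002,-0.001],"dr":[0,1.2,0],"hand":0.2},{"linear":[-0.054,0.002,-0.0016],"dr":[0,2.4,0],"hand":0.2},{"linear":[-0.066,0.002,-0.0018],"dr":[0,3.6,0],"hand":0.2},{"linear":[-0.076,0.002,-0.0016],"dr":[0,3.6,0],"hand":0.2},{"linear":[-0.085,0.002,-0.0014],"dr":[0,3.6,0],"hand":0.2},{"linear":[-0.0915,0.002,-0.0013],"dr":[0,3.6,0],"hand":0.2},{"linear":[-0.0915,0.002,-0.0013],"dr":[0,3.6,0],"hand":0.2}]' | egrep 'force|width'
python3 st.py .5755 .066 -.002 -90.13
```

```text
contact_force: [-0.4, 0.2, -0.5]
gripper_width: 0.601
t 10.27 p [ 0.5755  0.0595 -0.0017] yaw -89.87 tilt 0.07 F [-0.4  0.2 -0.5] w 0.6
lin [-0.0065  0.0003  0.    ] dry 0.25534766593187896
```

Now small steps, watching the force for the bolt meeting the slot end.

```bash
for i in 1 2 3; do python3 -m crank '[{"linear":[-0.002,0,0],"dr":[0,0.1,0],"hand":0.2},{"linear":[-0.002,0,0],"dr":[0,0.1,0],"hand":0.2}]' | egrep 'eef|force'; done
python3 - <<'E'
from h import *
im=bot.read_camera('scene')
cv2.imwrite('pics/s3.png',cv2.resize(im[80:210,330:480],None,fx=4,fy=4,interpolation=cv2.INTER_CUBIC))
E
```

```text
eef_pos: [0.5754, 0.0593, -0.0018]
contact_force: [-0.7, 0.7, 0.6]
eef_pos: [0.5754, 0.0607, -0.0018]
contact_force: [-0.1, -0.4, -0.3]
eef_pos: [0.5755, 0.0628, -0.0017]
contact_force: [0.0, -1.6, 0.4]
```

View pics/s3.png

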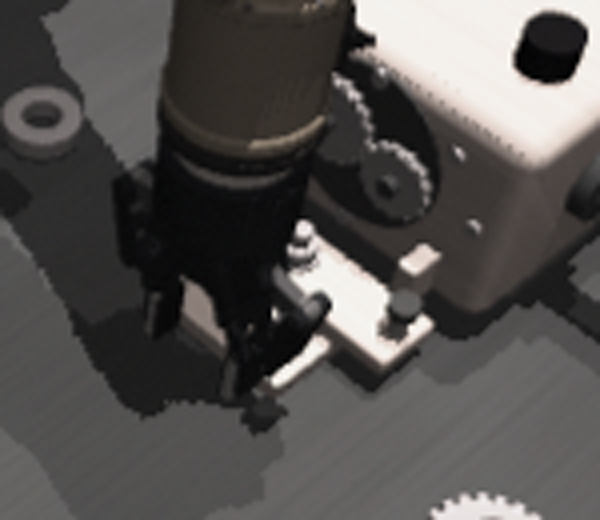

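The plate is under the foot, square to the eye, and the gripper is clear of the bolt and jacks. I'll keep stepping.

```bash
for i in 1 2 3; do python3 -m crank '[{"linear":[-0.0015,0,0],"dr":[0,0,0],"hand":0.2},{"linear":[-0.0015,0,0],"dr":[0,0,0],"hand":0.2}]' | egrep 'eef|force'; done
```

```text
eef_pos: [0.5756, 0.0646, -0.0017]
contact_force: [0.2, -1.3, 1.0]
eef_pos: [0.5756, 0.0663, -0.0017]
contact_force: [0.3, 0.0, 0.5]
eef_pos: [0.5755, 0.0679, -0.0017]
contact_force: [0.1, -0.2, -0.6]
```

```bash
for i in 1 2 3; do python3 -m crank '[{"linear":[-0.001,0,0],"dr":[0,0,0],"hand":0.2},{"linear":[-0.001,0,0],"dr":[0,0,0],"hand":0.2}]' | egrep 'eef|force'; done
```

```text
eef_pos: [0.5755, 0.0685, -0.0017]
contact_force: [0.1, -1.2, -0.1]
eef_pos: [0.5755, 0.0686, -0.0017]
contact_force: [0.2, -4.2, -0.3]
eef_pos: [0.5755, 0.0687, -0.0017]
contact_force: [-0.0, -6.3, -0.1]
```

The force rises (-1, -4, -6 N) while the position stays at 0.0686, so the slot end is on the bolt. I'll back off and check.

```bash
python3 -m crank '[{"linear":[0.015,0,0],"dr":[0,0,0],"hand":0.2},{"linear":[0.040,0,0],"dr":[0,0,0],"hand":0.2},{"linear":[0.070,-0.03,0],"dr":[0,0,0],"hand":0.2},{"linear":[0.30,-0.14,0],"dr":[0,0,0],"hand":0.2},{"linear":[0.30,-0.14,0],"dr":[0,0,0],"hand":0.2},{"linear":[0.30,-0.14,0],"dr":[0,0,0],"hand":0.2},{"linear":[0.30,-0.14,0],"dr":[0,0,0],"hand":0.2},{"linear":[0.30,-0.14,0],"dr":[0,0,0],"hand":0.2},{"linear":[0.30,-0.14,0],"dr":[0,0,0],"hand":0.2},{"linear":[0.30,-0.14,0],"dr":[0,0,0],"hand":0.2}]' | egrep 'force|width'
python3 - <<'E'
from h import *
a=bot.read_camera('top');b=bot.read_camera('scene')
E=np.array([.5755,.1383,0])
V=np.array([[-50,-61,12],[50,-61,12],[50,-22,12],[-50,-22,12]])/1e3+E
print(proj('top',V).round(1),proj('scene',V).round(1))
f=lambda i,s:cv2.resize(i,s,interpolation=cv2.INTER_CUBIC)
cv2.imwrite('pics/fin.png',np.hstack([f(a[150:270,170:250],(400,600)),f(b[95:215,365:445],(400,600))]))
E
```

```text
contact_force: [-0.6, -1.8, 0.1]
gripper_width: 0.598
[[231.4 234.4]
 [234.2 185.6]
 [215.2 185.3]
 [211.8 234.2]] [[368.4 150.6]
 [400.4 176.3]
 [412.2 167.1]
 [380.1 142.2]]
```

View pics/fin.png

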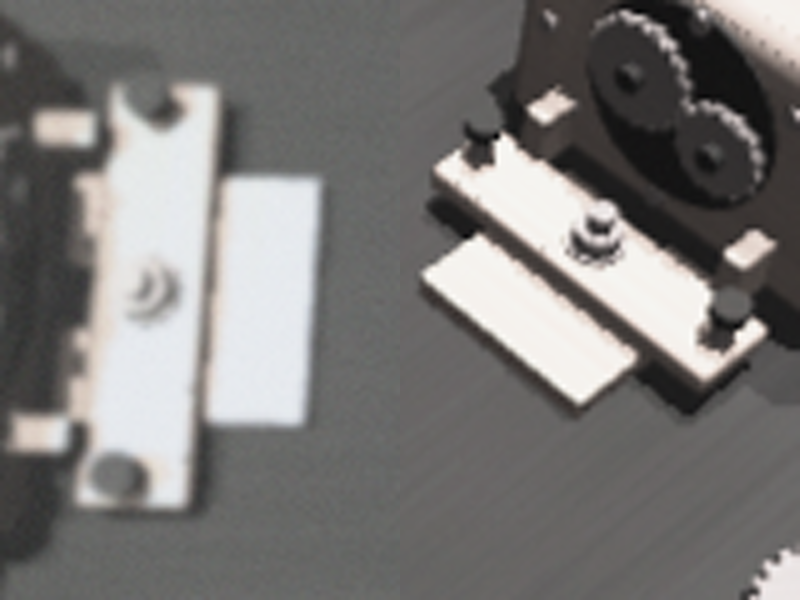

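Both views show the plate under the foot, centred on the bolt, with its two prongs showing behind the bar (left crop, x≈85). I'll compare the plate's rear edge with the foot's front edge for squareness and depth.

```bash
python3 - <<'E'
from h import *
for c in('top','scene'):
    im=bot.read_camera(c).min(2).astype(float)
    def edge(y,z,x0,x1):
        P=[]
        for x in np.linspace(x0,x1,40):
            s=np.linspace(-.008,.008,65);X=np.c_[np.full(65,x),y+s,np.full(65,z)];uv=proj(c,X).astype(np.float32)
            v=cv2.remap(im.astype(np.float32),uv[:,0][None],uv[:,1][None],cv2.INTER_LINEAR)[0]
            g=np.gradient(np.convolve(np.pad(v,4,'edge'),np.ones(9)/9,'valid'));P.append((x,y+s[np.argmax(g)]))
        P=np.array(P);k=cv2.fitLine(P.astype(np.float32),cv2.DIST_HUBER,0,.001,.001).ravel();a=k[1]/k[0]
        return np.degrees(np.arctan(a)).round(2),round(float(k[3]+a*(.5755-k[2])),4)
    print(c,'plate rear',edge(.0773,.012,.54,.61),'foot front',edge(.1163,.03,.51,.64))
E
python3 st.py
```

```text
top plate rear (np.float32(-0.93), 0.0787) foot front (np.float32(-0.29), 0.1185)
scene plate rear (np.float32(-0.05), 0.079) foot front (np.float32(-0.49), 0.1176)
t 12.85 p [ 0.5739 -0.2274  0.1376] yaw -90.27 tilt 0.12 F [ 0.6  0.2 -1.1] w 0.6
```

Depth is 39.8 mm (top) and 38.6 mm (scene) against the 39 mm expected at home, with the angle within about 0.6°. Handing in.

```bash
python3 -c "
from station import bot
print(bot.hand_in())"
```

```text
the job is handed in; nothing more can be done
None
```

The plate is home under the foot, with the bolt at the closed end of the slot. I pushed it flat along the bench with two spread fingers on its rear edge. A gentle arc turned it from 10.7° off to square, and a straight push took it under the foot. I then backed the arm well clear and handed in at about 13 s.

**Seating:** the push force rose to about 6 N while the tool stood still, so the slot end was against the bolt. The rear edge measured 39.8 mm (top camera) and 38.6 mm (scene camera) in front of the foot, against 39 mm when home.

**Squareness:** the two cameras disagree slightly. The top one reads the plate 0.6° one way from the foot and the scene one 0.4° the other, so it is square within measurement error.

**Checks that were off:**
- **Wrong outline:** the plate-finding network picked the wrong object in the top view twice. Once the arm hid the plate and I used the scene view; the other time I fitted the plate by brightness.
- **Contact point:** the tool stopped about 2.5 mm further on than I had predicted. That fits the camera calibration and the uncertain finger offset.

**Other items:** I planned the path clear of the other items and felt no unexpected contact, but I did not re-measure their positions at the end.

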